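# Tip the garlic into the bowl under the low shelf

### The job

Take the steel scoop by its handle and tip the garlic bulb out of it into the blue bowl under the low wooden shelf, leaving the bowl where it stands, not touching the garlic with the fingers and not knocking the scoop against the shelf. Then set the empty scoop down flat on the open worktop, clear of the shelf, and let go.

Things in the scene. Friction and masses are not known exactly. Their poses are not given: they have to be found in the camera images.
- scoop: shallow round steel scoop, 0.1 kg; origin: centre of the underside of its pan, z up. The pan is 112 mm across at the rim, 64 mm at its flat base, 20 mm high; its wall slopes 40 degrees, so a thing in it rolls out over any side at 45 to 60 degrees of tilt. The black handle points along -x. It starts flat on the worktop left of the shelf, handle towards the robot.
- scoop_grip (a point): a good place to hold the scoop, on its handle's middle line, 160 mm from the pan's centre, 42 mm above the underside; axes as the scoop's. The handle is a level bar, 14 mm wide (y), 18 mm high, from 80 to 215 mm behind the pan's centre (-x).
- garlic: the garlic bulb; origin at the underside of the bulb as it first stands (it turns with the bulb).
- garlic_mid (a point): middle of the garlic bulb, about 53 mm in diameter, 0.04 kg, off-white; it lies loose in the scoop's pan at the start, its middle about 29 mm above the scoop's underside.
- blue_bowl: blue round bowl, 130 mm across at the rim, 50 mm high, 0.4 kg, loose; origin at the centre of its underside. It stands on the worktop under the shelf, left or right of a white bowl of the same shape; the two centres are about 180 mm apart. A fixed wire basket hangs from the wall just left of the shelf (y above -20 mm, x above 600 mm, from 300 mm up): keep the arm clear of it.
- shelf: low fixed shelf: wooden board 160 mm deep (x), 400 mm wide (y), on two steel brackets at y = -180 and 180 mm whose uprights stand at its back edge; open in front and at both ends. Lowest overhead surface 187 mm, board's top 208 mm above the worktop. Origin on the worktop under the board's centre; its front edge is at x = -80 mm. Small jars stand on top.
Things that resemble listed ones, but are neither listed nor needed, are in the scene too. Of the things that look like the blue_bowl, the larger one is meant.

How it is judged:
By the outcome, as a careful person would: the job done as asked, in the order asked, and still so for the second after the job is handed in, with the robot touching nothing.
It also fails if it takes over 61 s, if anything falls off the work surface, if the arm or the gripper's body presses on something with over 40 N, if the wrist force passes 120 N, or if a joint passes its speed limit or range.

### The arm

A 7-joint arm with a two-finger parallel gripper is mounted at the origin on a cart in front of the work surface, level with it; the furniture and walls round the work are solid. World frame = base frame: x ahead of the robot, y to its left, z up, the work surface at z = 0. Lengths are in m, angles in rad, forces in N, time in s.
With the tool pointing down it reaches from about 0.425 to 0.925 m from the base axis. Payload 6.8 kg.
Tool frame: the origin (TCP) lies on the mounting face of the last link; the fingertips stand robot.tip_reach ahead of it and the grasp point (between the pads) lies 155 mm ahead of it (robot.tip_reach is the distance from the TCP to the fingertips, in m); z points along the fingers, y is the line along which they close (so a half turn about z gives the same grasp; the last joint's range is limited). The gripper opens to 85 mm and grips with 20 to 120 N. Pads are 22 mm wide; open, the fingers measure 114 mm over their backs; the gripper's body (76 mm by 85 mm) begins 54 mm behind the grasp point. The pads swing forward as they close: fully open they stand 13 mm farther back than shut.
Start: joints at [1.059, 0.477, 0.022, 1.555, -0.011, 1.109, -0.083], TCP at [0.265, -0.621, 0.405] pointing down, gripper open.
Joint ranges: [-2.96, 2.96], [-0.34, 2.1], [-1.41, 1.46], [0.24, 2.44], [-1.37, 4.51], [0.17, 1.92], [-2.96, 2.96]. Speed limits (rad/s): [2.39, 2.39, 3.14, 3.14, 3.14, 3.14, 3.14].

### API

Orientations are given as a unit quaternion [x, y, z, w].
In Python, from workcell import robot gives the robot as it stands. The module is installed in compiled form; this text tells all that it offers.
- The arm moves only by the tool jog_arm, never from a script. Its argument "deltas" is text: rows parted by semicolons, each of 7 numbers parted by spaces: the opening, from 0 (shut) to 1 (fully open), then the shift along the tool's x, y, z in m, then the turn, a rotation vector about the tool's x, y, z in rad. A call has exactly 5 rows; each row shifts and turns the commanded pose from where the row before left it, along the tool's axes as they then stand; what a row does not reach is not made up. A row lasts 1/8 s, in which the tool goes at most 62.5 mm and 10.7 degrees, less where a joint would pass 70% of its speed; a pose out of reach is approached as far as the arm can. A call is refused whole if a number of a shift passes 0.0625 or a number of a turn 0.188, either way. A call with a gripper value outside its range is refused whole. The fingers move at their own pace and stop on an object; "newtons" is the grip in N (left out, the last holds). Time passes only in rows, so rows that do not move let the fingers close, or fill a call up. It gives the time, the measured TCP pose, the force, the opening and the grip force at its end, in the units of the state.
- robot.state(): the state, without advancing time (a new reading comes with each control period).
- robot.snapshot(name): name is "side" or "top"; returns the picture (384x512x3 uint8, red, green, blue); there is no depth.
- robot.camera_params(name): a dict with "mtx" (3x3 intrinsics, pixels), "R" (3x3) and "t" (3): a world point X has camera coordinates R X + t. Camera axes: x right, y down, z forward; pixel columns grow to the right and rows downward; lengths in m; the calibration is good to about 2 mm. A picture is of the moment at which its call begins. camera_params takes no time and is no camera call.
- robot.job_done(): hands the job in; it is judged then, once.
Trained networks look in the newest picture that a camera, given by its name, has taken for a name from the list of things; names that differ only in an ending like _2 or _b are one class to them, and where a whole thing is asked for, a point or a joint stands for the part that bears it (a point fixed in the world has none). Each returns a list of dicts, best first, with "score" (0 to 1); they miss things now and then, are a little off and sometimes report something else, mostly with a low value. They report only what shows in the picture. A call takes as long as a camera call. They do not tell look-alikes from the thing itself.
- robot.recognise(camera, query): "location" ([column, row] in pixels, amid what is visible of it).
- robot.place_of(camera, query): "location" ([column, row] in pixels: a listed point, or the origin of a listed thing).
The state is a dict: "clock": time; "joints": joint angles; "joint_vel": joint speeds; "joint_efforts": joint torques, N m; "tcp_pos": TCP position; "tcp_rot": TCP orientation; "wrist_force": force on the tool from outside, world axes, zero at the start; "wrist_torque": the same for the moment, N m; "opening": finger opening in m; "gripper_force": force on a finger pad.
Only numpy, scipy, OpenCV 4.12 (cv2) and the standard library are available. Lean on these libraries where they do the work, as an engineer would, in place of code of your own. Each camera call takes 0.05 s, during which the arm holds its last target. There are 200 camera calls.

## Working session

There is one attempt and no reset: what is moved stays moved. The work goes in short steps, Python scripts to look and compute and a tool call to move; the robot and the scene stay as the last step left them, time stands still between calls to the robot, and variables do not carry over. Pictures are saved under pics/ and viewed, at most 10 in all, crops included, and the job is handed in when it is done.

Besides the shell and the picture viewer there is one more tool, called by a JSON object that holds its "op" and its "data", one argument or row to a line. jog_arm: Moves the arm, as the interface text tells. Its arguments: {"type":"object","properties":{"deltas":{"type":"string"},"newtons":{"type":"number"}},"required":["deltas"]}

```bash
mkdir -p pics; python3 - <<'E'
from workcell import robot
import cv2,numpy as np
s=robot.state();print({k:np.round(v,3).tolist() for k,v in s.items()},robot.tip_reach)
for c in("side","top"):
    im=robot.snapshot(c);cv2.imwrite(f"pics/{c}0.png",im[:,:,::-1])
    p=robot.camera_params(c);print(c,np.round(p["mtx"],1).tolist(),np.round(p["R"],3).tolist(),np.round(p["t"],3).tolist(), np.round(-p["R"].T@p["t"],3))
    for q in("scoop","scoop_grip","garlic_mid","blue_bowl","shelf"):
        print(q,[(np.round(d["location"],1).tolist(),round(d["score"],2)) for d in robot.place_of(c,q)])
E
```

```text
{'clock': 0.0, 'joints': [1.059, 0.478, 0.022, 1.556, -0.011, 1.109, -0.083], 'joint_vel': [0.0, -0.001, 0.0, -0.0, -0.0, 0.001, 0.001], 'joint_efforts': [0.0, -59.645, 1.608, -28.12, 0.012, 0.009, 0.0], 'tcp_pos': [0.265, -0.62, 0.404], 'tcp_rot': [0.98, 0.201, -0.0, -0.001], 'wrist_force': [-0.398, 0.89, -0.625], 'wrist_torque': [0.028, 0.055, -0.061], 'gripper_force': 0.0, 'opening': 0.086} 0.1734
side [[410.8, 0.0, 252.4], [0.0, 410.8, 181.6], [0.0, 0.0, 1.0]] [[-0.941, -0.338, 0.019], [-0.151, 0.367, -0.918], [0.303, -0.867, -0.396]] [0.482, 0.145, 0.721] [0.256 0.735 0.409]
scoop [([197.3, 232.8], 0.72)]
scoop_grip [([277.1, 237.0], 0.64), ([222.0, 185.2], 0.53)]
garlic_mid [([198.5, 218.3], 0.93)]
blue_bowl [([220.5, 183.9], 0.86), ([297.4, 173.2], 0.72)]
shelf [([276.6, 235.6], 0.19)]
top [[451.5, 0.0, 253.8], [0.0, 451.5, 188.7], [0.0, 0.0, 1.0]] [[0.019, -1.0, -0.009], [-0.897, -0.013, -0.442], [0.442, 0.016, -0.897]] [-0.077, 0.523, 0.836] [ 0.101 -0.084  0.981]
scoop [([179.6, 185.5], 0.9)]
scoop_grip [([157.1, 242.8], 0.77)]
garlic_mid [([174.4, 182.8], 0.69)]
blue_bowl [([275.6, 173.1], 0.89), ([339.6, 230.3], 0.77)]
shelf []
```

View pics/side0.png

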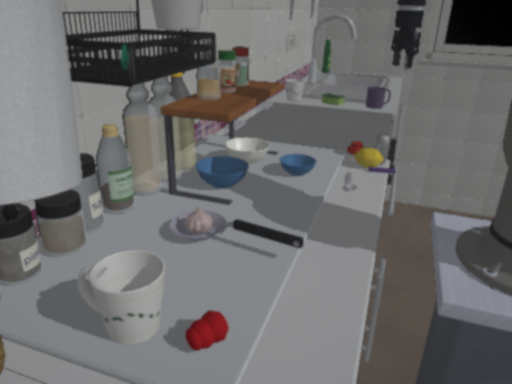

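View pics/top0.png

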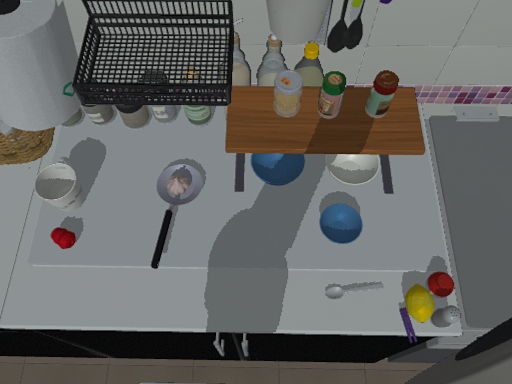

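```bash
cat > h.py <<'E'
from workcell import robot
import numpy as np
def ray(c,uv,z):
    p=robot.camera_params(c);R=np.array(p["R"]);t=np.array(p["t"]);C=-R.T@t
    d=R.T@np.linalg.inv(p["mtx"])@[uv[0],uv[1],1];return C+d*(z-C[2])/d[2]
def tri(a,b):
    A=[];B=[]
    for c,uv in(("side",a),("top",b)):
        p=robot.camera_params(c);R=np.array(p["R"]);t=np.array(p["t"]);C=-R.T@t
        d=R.T@np.linalg.inv(p["mtx"])@[uv[0],uv[1],1];d/=np.linalg.norm(d);M=np.eye(3)-np.outer(d,d);A.append(M);B.append(M@C)
    return np.linalg.solve(sum(A),sum(B))
def proj(c,X):
    p=robot.camera_params(c);x=p["mtx"]@(np.array(p["R"])@X+p["t"]);return x[:2]/x[2]
E
python3 - <<'E'
from h import *
np.set_printoptions(precision=3,suppress=True)
for n,a,b in(("scoop",(197.3,232.8),(179.6,185.5)),("grip",(277.1,237),(157.1,242.8)),("garlic",(198.5,218.3),(174.4,182.8)),("bowlA",(220.5,183.9),(275.6,173.1)),("bowlB",(297.4,173.2),(339.6,230.3))): print(n,tri(a,b))
for z,n,a,b in((0,"scoop",(197.3,232.8),(179.6,185.5)),(.042,"grip",(277.1,237),(157.1,242.8)),(.029,"garlic",(198.5,218.3),(174.4,182.8)),(0,"bowlA",(220.5,183.9),(275.6,173.1)),(0,"bowlB",(297.4,173.2),(339.6,230.3))): print(n,ray("side",a,z),ray("top",b,z))
E
```

```text
scoop [ 0.587  0.114 -0.   ]
grip [0.422 0.142 0.044]
garlic [0.578 0.12  0.036]
bowlA [ 0.634 -0.118 -0.002]
bowlB [ 0.48  -0.267 -0.003]
scoop [0.584 0.116 0.   ] [0.59  0.115 0.   ]
grip [0.417 0.141 0.042] [0.428 0.143 0.042]
garlic [0.583 0.11  0.029] [0.582 0.122 0.029]
bowlA [ 0.638 -0.118  0.   ] [ 0.627 -0.119  0.   ]
bowlB [ 0.478 -0.26   0.   ] [ 0.48  -0.266  0.   ]
```

The top view shows the garlic in the pan (178,185), with the black handle running from (168,212) to (155,265). The blue bowl under the shelf is at (277,160) and is the larger one. The white bowl is at (353,160), and the small blue decoy is at (341,223). The side view agrees: scoop (199,222), blue bowl (222,172), small blue bowl (297,165).

```bash
cat >> h.py <<'E'
from scipy.spatial.transform import Rotation as Ro
np.set_printoptions(precision=3,suppress=True)
def down(yaw,roll=0): # tool x at yaw, z down; roll about tool x
    return Ro.from_euler("z",yaw)*Ro.from_euler("x",np.pi)*Ro.from_euler("x",roll)
def rows(p0,R0,p1,R1,n):
    w=(R0.inv()*R1).as_rotvec()/n;p0=np.array(p0);d=(np.array(p1)-p0)/n
    for i in range(n):
        R=R0*Ro.from_rotvec(w*i);print(R.inv().apply(d).round(4),w.round(4))
E
python3 - <<'E'
from h import *
for uv in((226,150),(424,155),(226,88),(420,90)): print("board",ray("top",uv,.208))
for uv in((240,190),(389,192)): print("foot",ray("top",uv,0.003))
for uv in((155,266),(168,212)): print("handle",ray("top",uv,.045))
for uv in((277,185),(277,178)): print("bowl front",ray("top",uv,.05))
print(ray("side",(197,170),.05),ray("side",(247,170),.05))
s=robot.state();p=s["tcp_pos"];R=Ro.from_quat(s["tcp_rot"]);print(R.as_matrix())
R1=down(-.17)
W=[((.46,-.3,.40),3/10),((.46,-.0,.40),6/10),((.424,.142,.33),1)]
from scipy.spatial.transform import Slerp
S=Slerp([0,1],Ro.concatenate([R,R1]))
for (q,f),n in zip(W,(7,6,4)):
    print(q);rows(p,R,q,S(f),n);p,R=q,S(f)
E
```

```text
board [ 0.567 -0.013  0.208]
board [ 0.56  -0.404  0.208]
board [ 0.721 -0.006  0.208]
board [ 0.721 -0.419  0.208]
foot [ 0.578 -0.033  0.003]
foot [ 0.578 -0.391  0.003]
handle [0.375 0.141 0.045]
handle [0.5   0.126 0.045]
bowl front [ 0.57 -0.12  0.05]
bowl front [ 0.588 -0.12   0.05 ]
[ 0.675 -0.067  0.05 ] [ 0.567 -0.112  0.05 ]
[[ 0.92   0.393  0.   ]
 [ 0.393 -0.92  -0.   ]
 [ 0.     0.    -1.   ]]
(0.46, -0.3, 0.4)
[ 0.044 -0.031  0.001] [ 0.    -0.     0.025]
[ 0.043 -0.032  0.001] [ 0.    -0.     0.025]
[ 0.042 -0.033  0.001] [ 0.    -0.     0.025]
[ 0.041 -0.034  0.001] [ 0.    -0.     0.025]
[ 0.04  -0.035  0.001] [ 0.    -0.     0.025]
[ 0.039 -0.036  0.001] [ 0.    -0.     0.025]
[ 0.038 -0.037  0.001] [ 0.    -0.     0.025]
(0.46, -0.0, 0.4)
[ 0.011 -0.049 -0.   ] [ 0.    -0.     0.029]
[ 0.01  -0.049 -0.   ] [ 0.    -0.     0.029]
[ 0.009 -0.049 -0.   ] [ 0.    -0.     0.029]
[ 0.007 -0.05  -0.   ] [ 0.    -0.     0.029]
[ 0.006 -0.05  -0.   ] [ 0.    -0.     0.029]
[ 0.004 -0.05  -0.   ] [ 0.    -0.     0.029]
(0.424, 0.142, 0.33)
[-0.007 -0.036  0.018] [ 0.    -0.     0.057]
[-0.009 -0.035  0.018] [ 0.    -0.     0.057]
[-0.011 -0.035  0.018] [ 0.    -0.     0.057]
[-0.013 -0.034  0.018] [ 0.    -0.     0.057]
```

{"op": "jog_arm", "data": {
  "deltas": "1 0.044 -0.031 0 0 0 0.05; 1 0.042 -0.034 0 0 0 0.05; 1 0.040 -0.036 0 0 0 0.05; 1 0.038 -0.038 0 0 0 0.05; 1 0.036 -0.040 0 0 0 0.05"
}}

```text
clock: 1.23
tcp_pos: [0.4037, -0.3878, 0.405]
tcp_rot: [0.997, 0.076, 0.0, 0.0]
wrist_force: [0.4, -0.2, 0.3]
opening: 0.0856
gripper_force: 0.0
```

```bash
python3 - <<'E'
from h import *
s=robot.state();p=s["tcp_pos"];R=Ro.from_quat(s["tcp_rot"]);print(p,R.as_euler("xyz"),s["joints"])
rows(p,R,(.46,-.211,.24),down(0,.96),10)
E
```

```text
[ 0.404 -0.388  0.405] [ 3.141 -0.001  0.152] [ 0.675  0.289 -0.026  1.834  0.009  1.019 -0.773]
[ 0.008 -0.017  0.017] [0.096 0.007 0.014]
[ 0.008 -0.015  0.018] [0.096 0.007 0.014]
[ 0.008 -0.013  0.019] [0.096 0.007 0.014]
[ 0.007 -0.012  0.021] [0.096 0.007 0.014]
[ 0.007 -0.01   0.022] [0.096 0.007 0.014]
[ 0.007 -0.008  0.023] [0.096 0.007 0.014]
[ 0.006 -0.005  0.023] [0.096 0.007 0.014]
[ 0.006 -0.003  0.024] [0.096 0.007 0.014]
[ 0.006 -0.001  0.024] [0.096 0.007 0.014]
[0.006 0.001 0.024] [0.096 0.007 0.014]
```

{"op": "jog_arm", "data": {
  "deltas": "1 0.008 -0.017 0.017 0.096 0.007 0.014; 1 0.008 -0.015 0.018 0.096 0.007 0.014; 1 0.008 -0.013 0.019 0.096 0.007 0.014; 1 0.007 -0.012 0.021 0.096 0.007 0.014; 1 0.007 -0.010 0.022 0.096 0.007 0.014"
}}

```text
clock: 1.85
tcp_pos: [0.4312, -0.2997, 0.3218]
tcp_rot: [0.97, 0.04, -0.001, -0.239]
wrist_force: [0.5, 0.2, 0.1]
opening: 0.0854
gripper_force: 0.0
```

{"op": "jog_arm", "data": {
  "deltas": "1 0.007 -0.008 0.023 0.096 0.007 0.014; 1 0.006 -0.005 0.023 0.096 0.007 0.014; 1 0.006 -0.003 0.024 0.096 0.007 0.014; 1 0.006 -0.001 0.024 0.096 0.007 0.014; 1 0.006 0.001 0.024 0.096 0.007 0.014"
}}

```text
clock: 2.48
tcp_pos: [0.4592, -0.2117, 0.2391]
tcp_rot: [0.886, 0.0, -0.002, -0.464]
wrist_force: [0.8, 0.7, -0.2]
opening: 0.0851
gripper_force: 0.0
```

```bash
python3 - <<'E'
from h import *
s=robot.state();p=s["tcp_pos"];R=Ro.from_quat(s["tcp_rot"]);print(p,s["joints"],s["wrist_force"])
print((down(0).inv()*R).as_rotvec())
A,RA=(.45,-.02,.38),down(-.07,.2); B,RB=(.419,.137,.28),down(-.13)
rows(p,R,A,RA,6);rows(A,RA,B,RB,4)
E
```

```text
[ 0.459 -0.212  0.239] [ 0.751  0.64  -0.293  1.942 -0.702  1.213 -0.628] [ 0.792  0.662 -0.177]
[ 0.964 -0.003 -0.001]
[-0.002 -0.037  0.013] [-0.127  0.007  0.01 ]
[-0.002 -0.039  0.008] [-0.127  0.007  0.01 ]
[-0.002 -0.04   0.003] [-0.127  0.007  0.01 ]
[-0.003 -0.04  -0.002] [-0.127  0.007  0.01 ]
[-0.003 -0.039 -0.007] [-0.127  0.007  0.01 ]
[-0.004 -0.038 -0.012] [-0.127  0.007  0.01 ]
[-0.011 -0.033  0.032] [-0.05   0.002  0.015]
[-0.011 -0.034  0.03 ] [-0.05   0.002  0.015]
[-0.012 -0.036  0.029] [-0.05   0.002  0.015]
[-0.012 -0.037  0.027] [-0.05   0.002  0.015]
```

{"op": "jog_arm", "data": {
  "deltas": "1 -0.002 -0.037 0.013 -0.127 0.007 0.010; 1 -0.002 -0.039 0.008 -0.127 0.007 0.010; 1 -0.002 -0.040 0.003 -0.127 0.007 0.010; 1 -0.003 -0.040 -0.002 -0.127 0.007 0.010; 1 -0.003 -0.039 -0.007 -0.127 0.007 0.010"
}}

```text
clock: 3.1
tcp_pos: [0.4508, -0.0501, 0.3579]
tcp_rot: [0.987, -0.029, 0.003, -0.16]
wrist_force: [0.2, -0.0, -0.3]
opening: 0.0855
gripper_force: 0.0
```

{"op": "jog_arm", "data": {
  "deltas": "1 -0.004 -0.038 -0.012 -0.127 0.007 0.010; 1 -0.011 -0.033 0.032 -0.05 0.002 0.015; 1 -0.011 -0.034 0.030 -0.05 0.002 0.015; 1 -0.012 -0.036 0.029 -0.05 0.002 0.015; 1 -0.012 -0.037 0.027 -0.05 0.002 0.015"
}}

```text
clock: 3.72
tcp_pos: [0.4168, 0.1397, 0.2801]
tcp_rot: [0.998, -0.065, 0.002, 0.001]
wrist_force: [0.6, -0.2, 0.5]
opening: 0.0853
gripper_force: 0.0
```

```bash
python3 - <<'E'
from h import *
import cv2
s=robot.state();p=s["tcp_pos"];R=Ro.from_quat(s["tcp_rot"]);print(p,s["joints"],s["wrist_force"])
print((down(-.13).inv()*R).as_rotvec())
a=robot.snapshot("side");b=robot.snapshot("top")
print("tips",proj("side",p-[0,0,.16]),proj("top",p-[0,0,.16]))
cv2.imwrite("pics/n1.png",np.hstack([cv2.resize(a[130:290,130:330],None,fx=2,fy=2),cv2.resize(b[130:290,60:260],None,fx=2,fy=2)])[:,:,::-1])
L=lambda c,q:(robot.place_of(c,q)or[{"location":None}])[0]["location"]
for q in("scoop","scoop_grip","garlic_mid"):
    u,v=L("side",q),L("top",q)
    print(q,u,v, tri(u,v) if u is not None and v is not None else "")
E
```

```text
[0.417 0.14  0.28 ] [-0.214  0.29  -0.289  2.196  0.137  0.67  -2.299] [ 0.627 -0.216  0.488]
[-0.002  0.003 -0.001]
tips [279.391 195.677] [150.215 235.169]
scoop [197.7, 233.3] [178.8, 187.3] [ 0.584  0.116 -0.   ]
scoop_grip [274.5, 236.3] None 
garlic_mid None [173.9, 180.6]
```

View pics/n1.png

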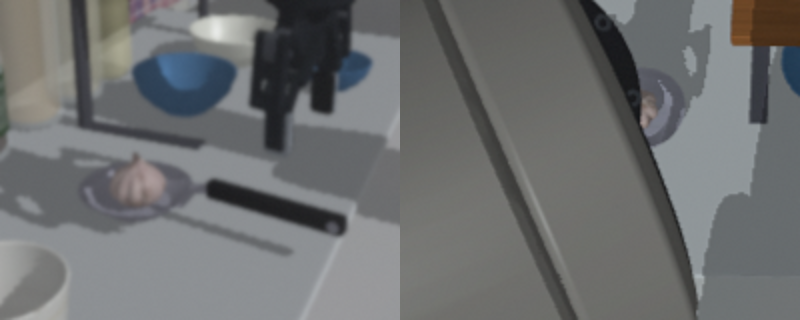

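The side crop shows the open fingers above and behind the handle, which runs from about (235,223) to (302,242). The garlic sits in the pan, so I'll descend 83 mm.

{"op": "jog_arm", "data": {
  "deltas": "1 0 0.003 0.025 0 0 0; 1 0 0 0.025 0 0 0; 1 0 0 0.020 0 0 0; 1 0 0 0.013 0 0 0; 1 0 0 0 0 0 0"
}}

```text
clock: 4.75
tcp_pos: [0.4167, 0.1349, 0.1971]
tcp_rot: [0.998, -0.065, 0.0, 0.001]
wrist_force: [0.4, 0.1, 0.3]
opening: 0.0851
gripper_force: 0.0
```

{"op": "jog_arm", "data": {
  "deltas": "0.4 0 0 0 0 0 0; 0.25 0 0 0 0 0 0; 0.1 0 0 0 0 0 0; 0 0 0 0 0 0 0; 0 0 0 0 0 0 0",
  "newtons": 60
}}

```text
clock: 5.38
tcp_pos: [0.4167, 0.1356, 0.1975]
tcp_rot: [0.998, -0.064, 0.001, 0.0]
wrist_force: [-0.0, 0.4, 1.0]
opening: 0.0133
gripper_force: 61.0
```

{"op": "jog_arm", "data": {
  "deltas": "0 0 0 0 0 0 0; 0 0 0 0 0 0 0; 0 0 0 -0.003 0 0 0; 0 0 0 -0.006 0 0 0; 0 0 0 -0.006 0 0 0"
}}

```text
clock: 6.0
tcp_pos: [0.4164, 0.1354, 0.2127]
tcp_rot: [0.998, -0.064, 0.001, 0.001]
wrist_force: [0.4, -0.1, -1.1]
opening: 0.0129
gripper_force: 60.8
```

```bash
python3 - <<'E'
from h import *
import cv2
s=robot.state();p=s["tcp_pos"];R=Ro.from_quat(s["tcp_rot"]);print(p,s["opening"],s["gripper_force"],s["wrist_force"],s["wrist_torque"])
print((down(-.13).inv()*R).as_rotvec())
a=robot.snapshot("side");robot.snapshot("top")
cv2.imwrite("pics/n2.png",cv2.resize(a[130:290,130:330],None,fx=3,fy=3)[:,:,::-1])
for q in("scoop","garlic_mid"):
  for c in("side","top"): print(q,c,[d["location"] for d in robot.place_of(c,q)])
E
```

```text
[0.416 0.135 0.213] 0.012898000203680338 60.811593532562256 [ 0.377 -0.106 -1.134] [ 0.017  0.231 -0.004]
[-0.001  0.001 -0.001]
scoop side [[201.8, 227.1]]
scoop top [[180.7, 185.8]]
garlic_mid side [[199.0, 209.0]]
garlic_mid top [[173.6, 176.1]]
```

View pics/n2.png

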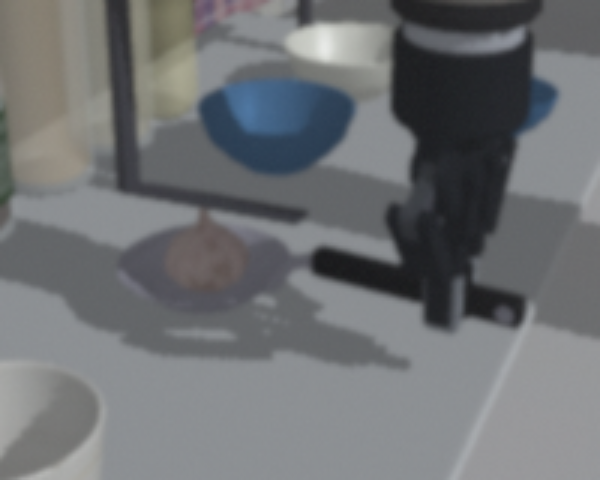

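The crop shows the scoop held level, with the garlic upright in the pan at about crop (205,258). Next I'll plan the lift, the travel and the roll.

```bash
cat >> h.py <<'E'
OFF=np.array([.170,0,.197])
def pan2tcp(pan,R): return np.array(pan)-R.apply(OFF)
def pan(): s=robot.state();return s["tcp_pos"]+Ro.from_quat(s["tcp_rot"]).apply(OFF)
def prow(R0,P0,R1,P1,n,order=1):
    """rows so pan centre goes straight P0->P1"""
    w=(R0.inv()*R1).as_rotvec()/n;P0,P1=np.array(P0),np.array(P1)
    for i in range(n):
        Ra=R0*Ro.from_rotvec(w*i);Rb=R0*Ro.from_rotvec(w*(i+1))
        a=pan2tcp(P0+(P1-P0)*i/n,Ra);b=pan2tcp(P0+(P1-P0)*(i+1)/n,Rb)
        print(Ra.inv().apply(b-a).round(4),w.round(4))
E
python3 - <<'E'
from h import *
s=robot.state();R=Ro.from_quat(s["tcp_rot"]);P=pan();print(P)
Q=(.59,.11,.092);prow(R,P,R,Q,5)
print();R1=down(0);Q1=(.632,-.03,.095);prow(R,Q,R1,Q1,10)
print();prow(R1,Q1,down(0,.96),(.632,-.045,.1),10)
E
```

```text
[0.585 0.113 0.016]
[ 0.001  0.001 -0.015] [0. 0. 0.]
[ 0.001  0.001 -0.015] [0. 0. 0.]
[ 0.001  0.001 -0.015] [0. 0. 0.]
[ 0.001  0.001 -0.015] [0. 0. 0.]
[ 0.001  0.001 -0.015] [0. 0. 0.]

[ 0.006  0.016 -0.   ] [ 0.    -0.    -0.013]
[ 0.006  0.016 -0.   ] [ 0.    -0.    -0.013]
[ 0.006  0.016 -0.   ] [ 0.    -0.    -0.013]
[ 0.005  0.016 -0.   ] [ 0.    -0.    -0.013]
[ 0.005  0.016 -0.   ] [ 0.    -0.    -0.013]
[ 0.005  0.016 -0.   ] [ 0.    -0.    -0.013]
[ 0.005  0.016 -0.   ] [ 0.    -0.    -0.013]
[ 0.005  0.016 -0.   ] [ 0.    -0.    -0.013]
[ 0.005  0.016 -0.   ] [ 0.    -0.    -0.013]
[ 0.004  0.016 -0.   ] [ 0.    -0.    -0.013]

[0.   0.02 0.  ] [0.096 0.    0.   ]
[0.   0.02 0.  ] [0.096 0.    0.   ]
[0.   0.02 0.  ] [0.096 0.    0.   ]
[0.   0.02 0.  ] [0.096 0.    0.   ]
[ 0.    0.02 -0.  ] [0.096 0.    0.   ]
[ 0.    0.02 -0.  ] [0.096 0.    0.   ]
[ 0.    0.02 -0.  ] [0.096 0.    0.   ]
[ 0.    0.02 -0.  ] [0.096 0.    0.   ]
[ 0.     0.02  -0.001] [0.096 0.    0.   ]
[ 0.     0.019 -0.001] [0.096 0.    0.   ]
```

{"op": "jog_arm", "data": {
  "deltas": "0 0.001 0.001 -0.010 0 0 0; 0 0.001 0.001 -0.018 0 0 0; 0 0.001 0.001 -0.020 0 0 0; 0 0.001 0 -0.018 0 0 0; 0 0.001 0 -0.010 0 0 0"
}}

```text
clock: 6.92
tcp_pos: [0.4213, 0.132, 0.2896]
tcp_rot: [0.998, -0.064, 0.001, 0.0]
wrist_force: [-0.0, 0.5, -2.0]
opening: 0.0133
gripper_force: 60.8
```

{"op": "jog_arm", "data": {
  "deltas": "0 0.003 0.008 0 0 0 -0.007; 0 0.006 0.014 0 0 0 -0.013; 0 0.006 0.017 0 0 0 -0.013; 0 0.006 0.017 0 0 0 -0.013; 0 0.006 0.017 0 0 0 -0.013"
}}

```text
clock: 7.55
tcp_pos: [0.4401, 0.0552, 0.2877]
tcp_rot: [0.999, -0.035, -0.0, 0.001]
wrist_force: [-0.1, -0.2, -2.4]
opening: 0.0131
gripper_force: 60.8
```

{"op": "jog_arm", "data": {
  "deltas": "0 0.006 0.017 0 0 0 -0.013; 0 0.005 0.017 0 0 0 -0.013; 0 0.005 0.017 0 0 0 -0.013; 0 0.005 0.016 0 0 0 -0.013; 0 0.005 0.010 0 0 0 -0.013"
}}

```text
clock: 8.18
tcp_pos: [0.4624, -0.0229, 0.2878]
tcp_rot: [1.0, -0.003, -0.0, 0.001]
wrist_force: [-0.2, 0.7, -2.1]
opening: 0.0128
gripper_force: 60.8
```

```bash
python3 - <<'E'
from h import *
import cv2
s=robot.state();R=Ro.from_quat(s["tcp_rot"]);P=pan();print(P,R.as_euler("xyz"),s["opening"],s["wrist_force"])
a=robot.snapshot("side");b=robot.snapshot("top")
cv2.imwrite("pics/n3.png",np.hstack([cv2.resize(a[80:240,130:330],None,fx=2,fy=2),cv2.resize(b[100:260,160:360],None,fx=2,fy=2)])[:,:,::-1])
for q in("scoop","garlic_mid","blue_bowl"):
  for c in("side","top"): print(q,c,[(d["location"],round(d["score"],2)) for d in robot.place_of(c,q)])
print(proj("side",P),proj("top",P))
prow(R,P,down(0,.96),(.632,-.045,.1),10)
E
```

```text
[ 0.632 -0.024  0.091] [ 3.14   0.    -0.005] 0.01279855228901801 [-0.245  0.652 -2.141]
scoop side [([203.3, 162.8], 0.85)]
scoop top []
garlic_mid side [([207.8, 153.0], 0.95)]
garlic_mid top []
blue_bowl side [([221.3, 185.3], 0.98), ([295.3, 170.1], 0.73)]
blue_bowl top [([338.4, 230.9], 0.9)]
[205.013 162.203] [235.491 151.951]
[ 0.     0.021 -0.   ] [ 0.096 -0.    -0.001]
[ 0.     0.021 -0.   ] [ 0.096 -0.    -0.001]
[ 0.     0.021 -0.   ] [ 0.096 -0.    -0.001]
[ 0.     0.021 -0.001] [ 0.096 -0.    -0.001]
[ 0.     0.021 -0.001] [ 0.096 -0.    -0.001]
[ 0.     0.02  -0.001] [ 0.096 -0.    -0.001]
[ 0.     0.02  -0.001] [ 0.096 -0.    -0.001]
[ 0.     0.02  -0.001] [ 0.096 -0.    -0.001]
[ 0.     0.02  -0.001] [ 0.096 -0.    -0.001]
[ 0.     0.02  -0.001] [ 0.096 -0.    -0.001]
```

View pics/n3.png

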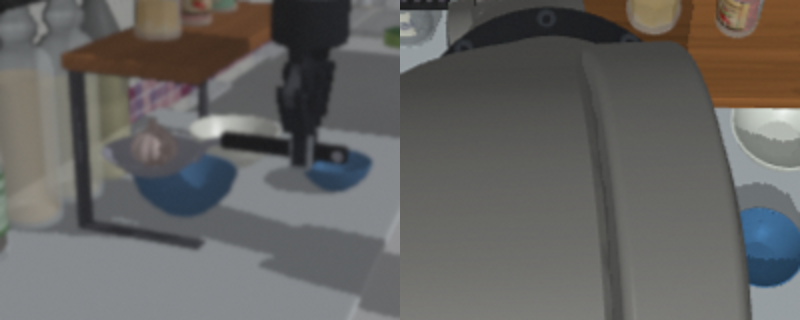

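The side crop shows the pan and garlic (about crop 150,145) under the board, just left of the blue bowl (crop 185,185), with plenty of room. The pan location matches the prediction, so I'll roll now.

{"op": "jog_arm", "data": {
  "deltas": "0 0 0.014 0 0.06 0 0; 0 0 0.021 -0.001 0.096 0 0; 0 0 0.021 -0.001 0.096 0 0; 0 0 0.021 -0.001 0.096 0 0; 0 0 0.021 -0.001 0.096 0 0"
}}

```text
clock: 9.2
tcp_pos: [0.4625, -0.1186, 0.2759]
tcp_rot: [0.975, -0.002, 0.002, -0.221]
wrist_force: [1.0, 0.4, -2.1]
opening: 0.0127
gripper_force: 60.8
```

{"op": "jog_arm", "data": {
  "deltas": "0 0 0.020 -0.001 0.096 0 0; 0 0 0.020 -0.001 0.096 0 0; 0 0 0.016 -0.001 0.08 0 0; 0 0 0.012 -0.001 0.06 0 0; 0 0 0.012 -0.001 0.06 0 0"
}}

```text
clock: 9.82
tcp_pos: [0.4623, -0.1871, 0.2349]
tcp_rot: [0.914, -0.002, 0.002, -0.406]
wrist_force: [0.2, 0.7, -1.5]
opening: 0.013
gripper_force: 61.0
```

```bash
python3 - <<'E'
from h import *
import cv2
s=robot.state();R=Ro.from_quat(s["tcp_rot"]);P=pan();print(P,(down(0).inv()*R).as_rotvec(),s["opening"],s["wrist_force"])
a=robot.snapshot("side")
cv2.imwrite("pics/n4.png",cv2.resize(a[80:240,130:330],None,fx=3,fy=3)[:,:,::-1])
for q in("scoop","garlic_mid","blue_bowl"): print(q,[(d["location"],round(d["score"],2)) for d in robot.place_of("side",q)])
E
```

```text
[ 0.633 -0.042  0.103] [0.837 0.004 0.004] 0.012965049442774896 [ 0.224  0.743 -1.466]
scoop [([209.1, 156.1], 0.62)]
garlic_mid [([221.0, 155.7], 0.6)]
blue_bowl [([224.8, 183.5], 0.95), ([299.9, 171.5], 0.84)]
```

View pics/n4.png

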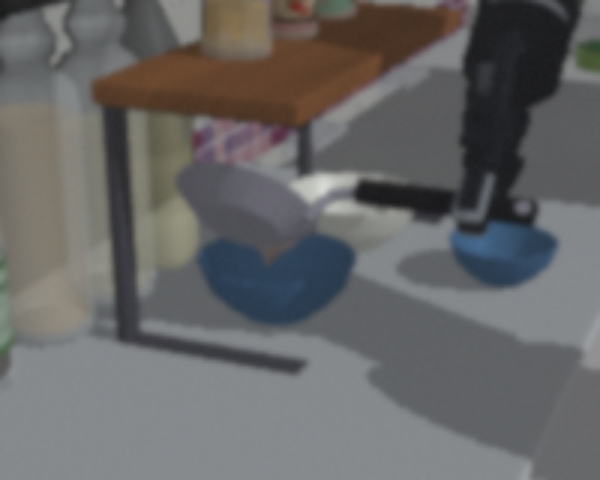

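The garlic is passing over the pan's lower edge at crop (275,250), right above the blue bowl. I'll tilt a bit more and then hold.

{"op": "jog_arm", "data": {
  "deltas": "0 0 0.010 0 0.05 0 0; 0 0 0.010 0 0.05 0 0; 0 0 0.010 0 0.05 0 0; 0 0 0 0 0 0 0; 0 0 0 0 0 0 0"
}}

```text
clock: 10.65
tcp_pos: [0.462, -0.2056, 0.2118]
tcp_rot: [0.881, -0.002, 0.002, -0.473]
wrist_force: [-0.7, -0.2, -0.5]
opening: 0.0128
gripper_force: 61.0
```

```bash
python3 - <<'E'
from h import *
import cv2
s=robot.state();R=Ro.from_quat(s["tcp_rot"]);P=pan();print(P,(down(0).inv()*R).as_rotvec(),s["opening"],s["wrist_force"])
a=robot.snapshot("side")
cv2.imwrite("pics/n5.png",cv2.resize(a[80:240,130:330],None,fx=3,fy=3)[:,:,::-1])
for q in("scoop","garlic_mid","blue_bowl"): print(q,[(d["location"],round(d["score"],2)) for d in robot.place_of("side",q)])
R2=down(0);Q=(.630,.03,.10);prow(R,P,down(0,.3),(.63,-.02,.105),7);print();prow(down(0,.3),(.63,-.02,.105),R2,Q,4)
print();prow(R2,Q,down(-.13),(.59,.115,.05),8)
E
```

```text
[ 0.633 -0.042  0.103] [0.985 0.003 0.004] 0.012763983141607167 [-0.718 -0.244 -0.506]
scoop [([211.1, 155.1], 0.87)]
garlic_mid []
blue_bowl [([294.4, 172.0], 0.94), ([222.8, 182.3], 0.91)]
[-0.    -0.021  0.003] [-0.098 -0.001 -0.   ]
[-0.    -0.021  0.003] [-0.098 -0.001 -0.   ]
[-0.    -0.022  0.003] [-0.098 -0.001 -0.   ]
[-0.    -0.022  0.003] [-0.098 -0.001 -0.   ]
[-0.    -0.022  0.002] [-0.098 -0.001 -0.   ]
[-0.    -0.022  0.002] [-0.098 -0.001 -0.   ]
[-0.    -0.022  0.002] [-0.098 -0.001 -0.   ]

[ 0.    -0.026  0.005] [-0.075  0.     0.   ]
[ 0.    -0.027  0.005] [-0.075  0.     0.   ]
[ 0.    -0.027  0.004] [-0.075  0.     0.   ]
[ 0.    -0.027  0.003] [-0.075  0.     0.   ]

[-0.005 -0.013  0.006] [ 0.    -0.     0.016]
[-0.005 -0.013  0.006] [ 0.    -0.     0.016]
[-0.005 -0.013  0.006] [ 0.    -0.     0.016]
[-0.005 -0.013  0.006] [ 0.    -0.     0.016]
[-0.006 -0.013  0.006] [ 0.    -0.     0.016]
[-0.006 -0.013  0.006] [ 0.    -0.     0.016]
[-0.006 -0.013  0.006] [ 0.    -0.     0.016]
[-0.006 -0.013  0.006] [ 0.    -0.     0.016]
```

View pics/n5.png

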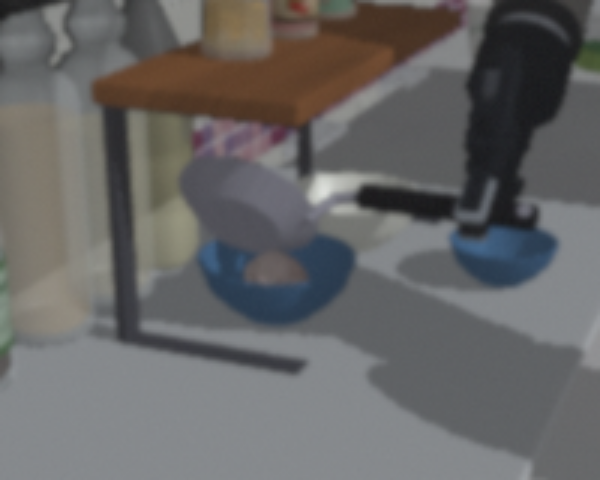

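The garlic (crop 275,268) lies inside the blue bowl, which hasn't moved, and the pan is empty. I'll roll back and move away to the left.

{"op": "jog_arm", "data": {
  "deltas": "0 0 -0.021 0.003 -0.098 0 0; 0 0 -0.021 0.003 -0.098 0 0; 0 0 -0.022 0.003 -0.098 0 0; 0 0 -0.022 0.003 -0.098 0 0; 0 0 -0.022 0.002 -0.098 0 0"
}}

```text
clock: 11.48
tcp_pos: [0.4622, -0.1192, 0.2789]
tcp_rot: [0.97, -0.002, 0.002, -0.243]
wrist_force: [0.0, 0.2, -1.8]
opening: 0.0128
gripper_force: 60.9
```

{"op": "jog_arm", "data": {
  "deltas": "0 0 -0.022 0.002 -0.098 0 0; 0 0 -0.022 0.002 -0.098 0 0; 0 0 -0.026 0.005 -0.075 0 0; 0 0 -0.027 0.005 -0.075 0 0; 0 0 -0.027 0.004 -0.075 0 0"
}}

```text
clock: 12.1
tcp_pos: [0.4624, 0.0036, 0.2979]
tcp_rot: [0.999, -0.002, 0.001, -0.036]
wrist_force: [0.0, -0.6, -0.8]
opening: 0.0131
gripper_force: 60.9
```

{"op": "jog_arm", "data": {
  "deltas": "0 0 -0.027 0.003 -0.075 0 0; 0 -0.005 -0.013 0.006 0 0 0.016; 0 -0.005 -0.013 0.006 0 0 0.016; 0 -0.005 -0.013 0.006 0 0 0.016; 0 -0.005 -0.013 0.006 0 0 0.016"
}}

```text
clock: 12.72
tcp_pos: [0.4439, 0.0828, 0.2725]
tcp_rot: [0.999, -0.034, 0.001, 0.0]
wrist_force: [0.1, 0.9, -0.8]
opening: 0.0133
gripper_force: 60.9
```

{"op": "jog_arm", "data": {
  "deltas": "0 -0.006 -0.013 0.006 0 0 0.016; 0 -0.006 -0.013 0.006 0 0 0.016; 0 -0.006 -0.013 0.006 0 0 0.016; 0 -0.006 -0.013 0.006 0 0 0.016; 0 0 0 0 0 0 0"
}}

```text
clock: 13.35
tcp_pos: [0.4247, 0.1369, 0.2483]
tcp_rot: [0.998, -0.065, 0.0, 0.0]
wrist_force: [1.0, -0.6, -1.4]
opening: 0.0129
gripper_force: 60.9
```

```bash
python3 - <<'E'
from h import *
s=robot.state();R=Ro.from_quat(s["tcp_rot"]);P=pan();print(s["tcp_pos"],P,(down(-.13).inv()*R).as_rotvec(),s["opening"],s["wrist_force"])
robot.snapshot("side");u=robot.place_of("side","scoop");print(u,proj("side",P))
prow(R,P,down(-.13),(.588,.115,.004),5)
E
```

```text
[0.425 0.137 0.248] [0.593 0.115 0.051] [-0.001  0.001 -0.   ] 0.012872225412239395 [ 0.959 -0.635 -1.421]
[{'location': [192.0, 212.7], 'score': 0.94}] [192.157 208.222]
[-0.001  0.     0.009] [ 0. -0.  0.]
[-0.001  0.     0.009] [ 0. -0.  0.]
[-0.001  0.     0.009] [ 0. -0.  0.]
[-0.001  0.     0.009] [ 0. -0.  0.]
[-0.001  0.     0.009] [ 0. -0.  0.]
```

{"op": "jog_arm", "data": {
  "deltas": "0 0 0 0.012 0 0 0; 0 0 0 0.012 0 0 0; 0 0 0 0.010 0 0 0; 0 0 0 0.005 0 0 0; 0 0 0 0.002 0 0 0"
}}

```text
clock: 14.08
tcp_pos: [0.4255, 0.1358, 0.2068]
tcp_rot: [0.998, -0.066, 0.0, 0.001]
wrist_force: [0.0, -0.9, -1.0]
opening: 0.0132
gripper_force: 60.9
```

{"op": "jog_arm", "data": {
  "deltas": "0 0 0 0.003 0 0 0; 0 0 0 0.003 0 0 0; 0 0 0 0.001 0 0 0; 0 0 0 0.001 0 0 0; 0 0 0 0 0 0 0"
}}

```text
clock: 14.7
tcp_pos: [0.4255, 0.1358, 0.1992]
tcp_rot: [0.998, -0.066, 0.001, 0.0]
wrist_force: [0.4, 0.5, -0.3]
opening: 0.0131
gripper_force: 60.9
```

{"op": "jog_arm", "data": {
  "deltas": "0 0 0 0.001 0 0 0; 0 0 0 0.001 0 0 0; 0 0 0 0 0 0 0; 0.25 0 0 0 0 0 0; 0.4 0 0 0 0 0 0"
}}

```text
clock: 15.32
tcp_pos: [0.4257, 0.1359, 0.1973]
tcp_rot: [0.998, -0.066, 0.001, 0.0]
wrist_force: [-0.1, -0.1, -0.5]
opening: 0.034
gripper_force: 0.0
```

{"op": "jog_arm", "data": {
  "deltas": "0.8 0 0 0 0 0 0; 1 0 0 0 0 0 0; 1 0 0 0 0 0 0; 1 0 0 0 0 0 0; 1 0 0 -0.010 0 0 0"
}}

```text
clock: 15.95
tcp_pos: [0.4252, 0.1357, 0.2071]
tcp_rot: [0.998, -0.066, 0.0, 0.001]
wrist_force: [-0.3, 0.3, -0.6]
opening: 0.0852
gripper_force: 0.0
```

{"op": "jog_arm", "data": {
  "deltas": "1 0 0 -0.030 0 0 0; 1 0 0 -0.040 0 0 0; 1 0 0 -0.040 0 0 0; 1 0 0.03 -0.020 0 0 0; 1 0 0.04 0 0 0 0"
}}

```text
clock: 16.58
tcp_pos: [0.4165, 0.0667, 0.3398]
tcp_rot: [0.998, -0.065, 0.003, -0.0]
wrist_force: [0.2, -0.1, 0.4]
opening: 0.0854
gripper_force: 0.0
```

{"op": "jog_arm", "data": {
  "deltas": "1 0 0.05 0 0 0 0; 1 0 0.06 0 0 0 0; 1 0 0.06 0 0 0 0; 1 0 0.05 0 0 0 0; 1 0 0 0 0 0 0"
}}

```text
clock: 17.2
tcp_pos: [0.3859, -0.1547, 0.3381]
tcp_rot: [0.998, -0.07, 0.001, 0.001]
wrist_force: [0.5, 0.0, -0.4]
opening: 0.0853
gripper_force: 0.0
```

```bash
python3 - <<'E'
from h import *
import cv2
s=robot.state();print(s["tcp_pos"],s["wrist_force"],s["opening"])
a=robot.snapshot("side");b=robot.snapshot("top")
cv2.imwrite("pics/n6.png",np.hstack([cv2.resize(a[100:300,130:330],None,fx=2,fy=2),cv2.resize(b[80:280,130:330],None,fx=2,fy=2)])[:,:,::-1])
for q in("scoop","garlic_mid","blue_bowl"):
  for c in("side","top"): print(q,c,[(d["location"],round(d["score"],2)) for d in robot.place_of(c,q)])
E
```

```text
[ 0.386 -0.155  0.338] [ 0.463  0.021 -0.366] 0.08533980152723147
scoop side [([194.7, 231.1], 0.69)]
scoop top [([179.4, 182.0], 0.71)]
garlic_mid side [([222.8, 172.9], 0.52)]
garlic_mid top [([275.7, 161.1], 0.49)]
blue_bowl side [([297.3, 173.2], 0.94), ([225.3, 183.7], 0.64)]
blue_bowl top [([276.2, 174.2], 0.64)]
```

View pics/n6.png

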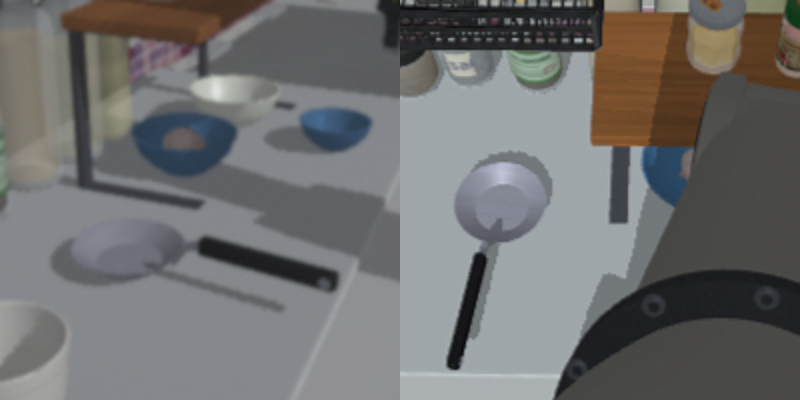

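The empty scoop lies flat on the open worktop (top crop 500,200), clear of the shelf. The garlic rests in the blue bowl (side crop 185,140), which stands where it was, and the robot is clear of everything.

```bash
python3 -c "
from workcell import robot;print(robot.job_done())"
```

```text
the job is handed in; nothing more can be done
None
```

Job handed in at about 17 s of the 61 s allowed: the garlic is in the larger blue bowl under the shelf, and the empty scoop lies flat on the open worktop, released and clear of the shelf.

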